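# Register a wooden blank in the stencil jig and hold the index plunger out

### The job

On the stencil jig, first push the loose wooden blank flat along the tray until its edges sit squarely against both stops, while the tray is still locked by its pin. Then take the black knob of the spring plunger, pull it fully back so that the pin is clear of its hole, and keep holding it there, so that I can slide the tray under the stencil: finish while still holding the knob back with the gripper. The blank must stay against both stops, and the two jars and the flat paint pot beside the jig stay where they are.

Things in the scene. Friction and masses are not known exactly. Their poses are not given: they have to be found in the camera images.
- jig: the stencil jig, fixed to the desk; origin under the middle of its aluminium tray (160 mm along x, 220 mm along y, top face 30 mm above the desk). Stop bars 15 mm thick, 10 mm high run along its +x and +y sides; -x and -y sides are open, save for the plunger's lug and steel housing (x -52 to -8 mm, y -162 to -110 mm, 78 mm tall). A wooden stencil frame 74 mm tall stands from x = 100 mm on
- corner (a point): the inner corner of the two stops, at the height of the tray's top face (30 mm above the desk), 65 mm along x and 95 mm along y from the jig's origin, axes as the jig's. The inner face of the end stop is its plane x = 0 (reaching 205 mm towards -y), that of the side stop its plane y = 0 (reaching 145 mm towards -x)
- blank_center (a point): centre (half-way up) of the wooden blank, a plain board 70 mm (own x) x 100 mm (own y) x 16 mm, 0.08 to 0.17 kg, loose on the tray. It starts with its centre 20 to 48 mm short of home along both axes, turned by up to 0.2 rad. Home against both stops its centre is at x -35, y -50, z +8 mm in the axes of corner, its axes parallel to them
- knob (a point): black pull knob of the plunger; the point is on its axis at mid-barrel, 58 mm above the desk, axes as the jig's. Barrel 22 mm in diameter, 34 mm long along its own y (level), with a flange 30 mm in diameter, 7 mm thick at the outer (-y) end. Pulled along its own -y, away from the tray. 20 mm from it on the +y side is the fixed housing; nothing below it is higher than 12 mm
- plunger (a joint): how far the plunger is pulled out, m: 0 = pin fully in the 12 mm deep hole of the tray's lug, 0.012 = pin tip just leaves the hole, 0.020 = fully back at its end stop. A spring pulls it home, about 5 N at 0 and 13 N when fully back; it returns by itself when let go
- jar_a: bystander, to be left alone: small round paint jar, 44 mm wide, 55 mm tall, standing on the desk to the right or to the left of the jig (the two jars swap places); origin at the centre of its underside
- jar_b: bystander, to be left alone: small round paint jar, 44 mm wide, 55 mm tall, standing on the desk to the right or to the left of the jig (the two jars swap places); origin at the centre of its underside
- cake: bystander, to be left alone: round flat face-paint pot, 62 mm wide, 17 mm tall, on the desk to the left of the jig; origin at the centre of its underside
There are look-alikes about, which are no part of the job. There is more than one size of the part that bears blank_center; the job needs the smallest.

How it is judged:
By the outcome, as a careful person would: the job done as asked, in the order asked, and still so for the second after the job is handed in, while the arm keeps its last pose, push and grip.
It also fails if it takes over 64 s, if anything falls off the work surface, if the arm or the gripper's body presses on something with over 40 N, if the wrist force passes 120 N, or if a joint passes its speed limit or range.

### The arm

A 6-joint arm with a two-finger parallel gripper is mounted at the origin on the work surface. World frame = base frame: x ahead of the robot, y to its left, z up, the work surface at z = 0. Lengths are in m, angles in rad, forces in N, time in s.
With the tool pointing down it reaches from about 0.35 to 0.85 m from the base axis. Payload 8.1 kg.
Tool frame: the origin (TCP) lies midway between the tips of the shut fingers; the grasp point (between the pads) lies 19 mm behind it; z points along the fingers, y is the line along which they close (so a half turn about z gives the same grasp; the last joint's range is limited). The gripper opens to 93 mm and grips with 3 to 60 N. Pads are 15 mm wide; open, the fingers measure 128 mm over their backs; the gripper's body (75 mm by 188 mm) begins 65 mm behind the grasp point.
Start: joints at [-1.291, 0.13, 1.488, -0, 1.523, -0.085], TCP at [0.214, -0.561, 0.219] pointing down, gripper open.
Joint ranges: [-2.96, 2.96], [-0.89, 2.26], [0.02, 2.5], [-1.34, 4.48], [0, 2.73], [-2.66, 2.66]. Speed limits (rad/s): [2.39, 2.39, 2.79, 3.14, 3.14, 3.14].

### API

Orientations are given as a rotation vector (axis times angle).
In Python, from plant import read_state, read_camera, camera_model, close_job gives the robot as it stands. The module is installed in compiled form; this text tells all that it offers.
- The arm moves only by the tool carry_out, never from a script. Its argument "moves" is a list of rows, each an object of numbers: "jaw": the finger opening in m, from 0 to 0.093; "dx", "dy", "dz": the shift along the tool's x, y, z in m; "yaw": the turn about the tool's z in rad. In form: [{"jaw": .., "dx": .., "dy": .., "dz": .., "yaw": ..}, ...]. A call has 1 to 8 rows; each row shifts and turns the commanded pose from where the row before left it, along the tool's axes as they then stand; what a row does not reach is not made up. A row lasts 1/8 s, in which the tool goes at most 62.5 mm and 10.7 degrees, less where a joint would pass 70% of its speed; a pose out of reach is approached as far as the arm can. A call is refused whole if a number of a shift passes 0.0625 or a number of a turn 0.188, either way. A call with a gripper value outside its range is refused whole. The fingers move at their own pace and stop on an object; "grip_force" is the grip in N (left out, the last holds). Time passes only in rows, so rows that do not move let the fingers close. It gives the time, the measured TCP pose, the force, the opening and the grip force at its end, in the units of the state.
- read_state(): the state, without advancing time (a new reading comes with each control period).
- read_camera(name): name is "scene" or "side" or "wrist"; returns the picture (384x512x3 uint8, red, green, blue); there is no depth.
- camera_model(name): a dict with "camera_matrix" (3x3 intrinsics, pixels), "view" (4x4, takes a point from world to camera coordinates). Camera axes: x right, y up, looking along -z (the intrinsics and any distortion apply to the point x, -y, -z); pixel columns grow to the right and rows downward; lengths in m; the calibration is good to about 2 mm. A picture is of the moment at which its call begins: read the wrist's pose just before it. camera_model takes no time and is no camera call; for the wrist camera it gives the pose at the moment of the call.
- close_job(): hands the job in; it is judged then, once.
The state is a dict: "t": time; "q": joint angles; "dq": joint speeds; "joint_torque": joint torques, N m; "tool_pos": TCP position; "orientation": TCP orientation; "force": force on the tool from outside, world axes, zero at the start; "wrist_torque": the same for the moment, N m; "opening": finger opening in m; "gripper_force": force on a finger pad.
Only numpy, scipy, OpenCV 4.12 (cv2) and the standard library are available. Lean on these libraries where they do the work, as an engineer would, in place of code of your own. Each camera call takes 0.05 s, during which the arm holds its last target. There are 200 camera calls.

## Working session

There is one attempt and no reset: what is moved stays moved. The work goes in short steps, Python scripts to look and compute and a tool call to move; the robot and the scene stay as the last step left them, time stands still between calls to the robot, and variables do not carry over. Pictures are saved under pics/ and viewed, at most 10 in all, crops included, and the job is handed in when it is done.

Besides the shell and the picture viewer there is one more tool, called after ">>>" as name(argument=value, ...), one argument or row to a line, values as JSON. carry_out: Moves the arm, as the interface text tells. Its arguments: {"type":"object","properties":{"moves":{"type":"array","items":{"type":"object","properties":{"jaw":{"type":"number"},"dx":{"type":"number"},"dy":{"type":"number"},"dz":{"type":"number"},"yaw":{"type":"number"}}}},"grip_force":{"type":"number"}},"required":["moves"]}

```bash
mkdir -p pics; python3 - <<'E'
from plant import *
import cv2,numpy as np
s=read_state();print(s['tool_pos'],s['orientation'],s['opening'])
for n in ['scene','side']:
    im=read_camera(n);cv2.imwrite(f'pics/{n}0.png',cv2.resize(im[:,:,::-1],(800,600),interpolation=cv2.INTER_CUBIC))
    m=camera_model(n);print(n,{k:np.round(v,4).tolist() if not isinstance(v,str) else v for k,v in m.items()})
E
```

```text
[ 0.21391717 -0.55996965  0.21758436] [-3.08769920e+00 -5.69469207e-01  2.83962667e-04] 0.09275773625360115
scene {'camera_matrix': [[398.7746, 0.0, 261.4834], [0.0, 398.7746, 193.2654], [0.0, 0.0, 1.0]], 'view': [[-0.1433, 0.9897, -0.0062, -0.0136], [-0.8073, -0.1132, 0.5792, 0.4294], [0.5725, 0.088, 0.8152, -1.1942], [0.0, 0.0, 0.0, 1.0]]}
side {'camera_matrix': [[495.408, 0.0, 250.2623], [0.0, 495.408, 188.6804], [0.0, 0.0, 1.0]], 'view': [[-0.9173, -0.3978, 0.0144, 0.554], [0.2523, -0.5532, 0.7939, -0.1644], [-0.3079, 0.7319, 0.6078, -1.0672], [0.0, 0.0, 0.0, 1.0]]}
```

View pics/scene0.png

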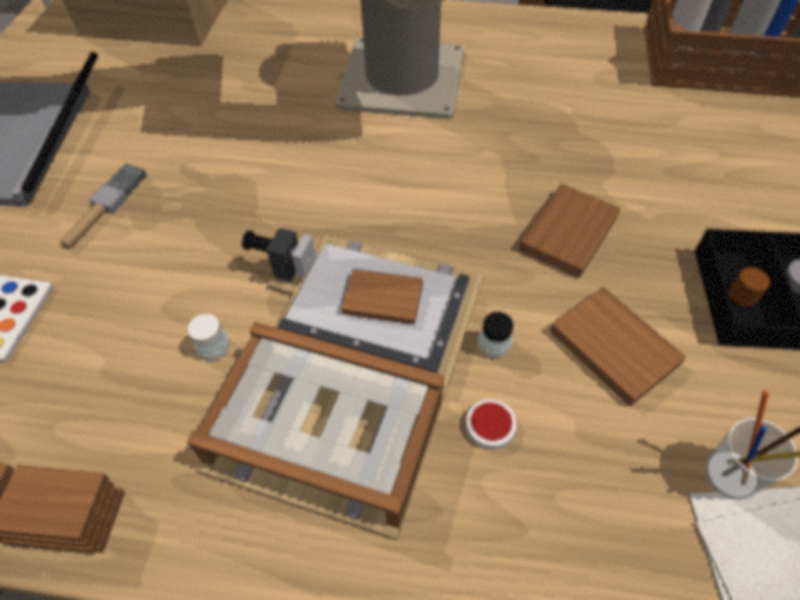

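View pics/side0.png

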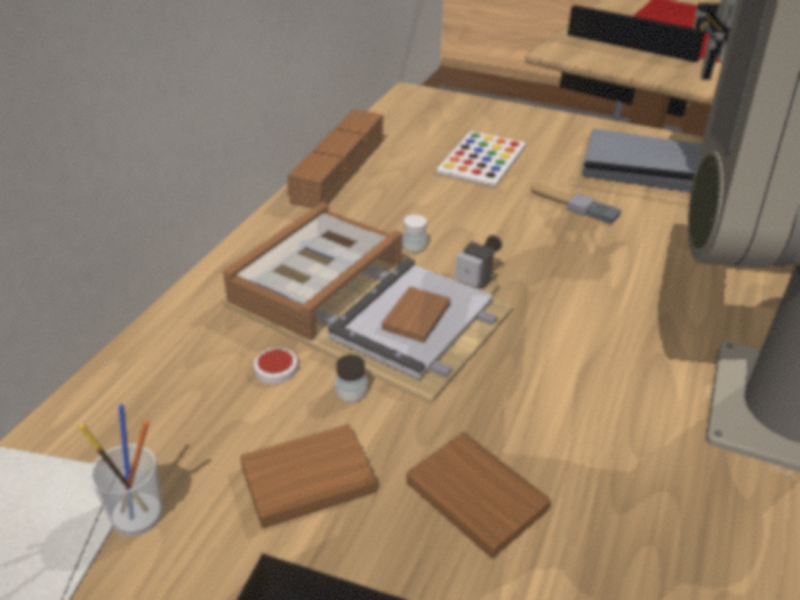

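Scene view: the candidate boards are at (383,296) on the tray, (570,230) and (617,345) on the desk, and a stack at (60,505). The blank is the small one on the tray at (383,296). The knob is at (255,241). The only other black things are the black-capped jar at (497,330) and the box. The jars are at (207,335) and (497,335), and the paint pot is at (491,423). The side view agrees, with the blank at (416,313) and the knob at (494,243). Next I'll take close crops.

```bash
python3 - <<'E'
from plant import *
import cv2,numpy as np
for n,(x,y) in {'scene':(148,140),'side':(205,140)}.items():
    im=np.mean([read_camera(n) for _ in range(3)],0).astype(np.uint8)
    c=cv2.resize(im[y:y+120,x:x+160,::-1],(800,600),interpolation=cv2.INTER_CUBIC)
    cv2.imwrite(f'pics/{n}1.png',c)
E
```

```text
(no output)
```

View pics/scene1.png

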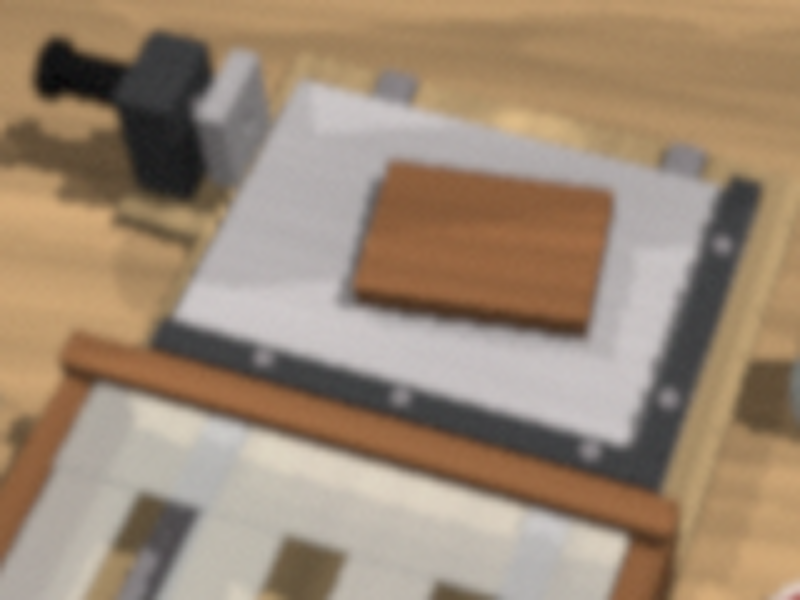

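View pics/side1.png

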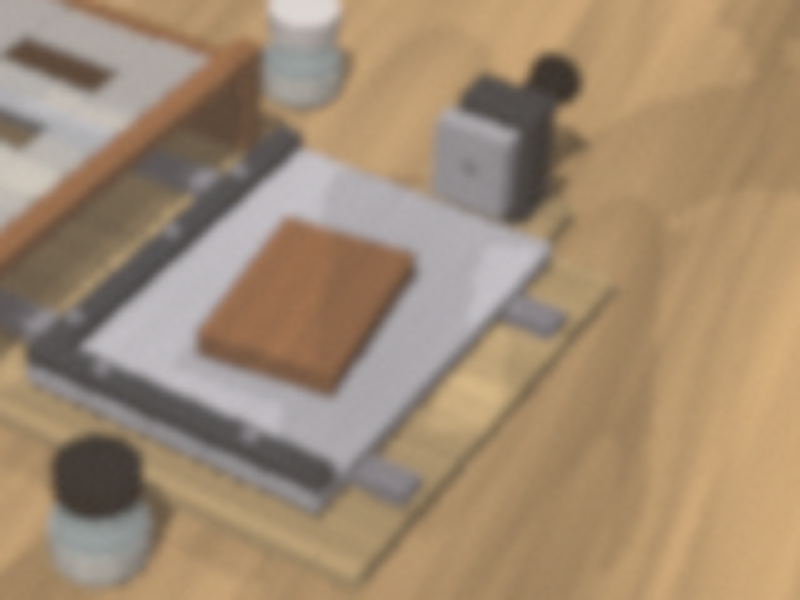

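The crops show the tray, both dark stop bars, the blank with top corners at scene (388,160), (612,188), (590,320), (360,290), and the knob flange at scene (55,65) and side (553,78). I'll fit the poses from both views.

```bash
cat > h.py <<'E'
from plant import *
import numpy as np
from scipy.optimize import least_squares
M={n:camera_model(n) for n in ['scene','side']}
off={'scene':(148,140),'side':(205,140)}
def proj(n,P,m=None):
    m=m or M[n];p=np.c_[P,np.ones(len(P))]@np.array(m['view']).T
    q=(p[:,:3]*[1,-1,-1])@np.array(m['camera_matrix']).T
    return q[:,:2]/q[:,2:]
def px(n,uv,o=None): return (np.array(uv,float)+.5)/5-.5+(o or off[n])
def T(p,P):
    c,s=np.cos(p[2]),np.sin(p[2]);P=np.array(P,float)/1000
    return np.c_[p[0]+c*P[:,0]-s*P[:,1],p[1]+s*P[:,0]+c*P[:,1],P[:,2]]
def fit(obs,x0):
    f=lambda p:np.concatenate([(proj(n,T(p,P))-px(n,uv)).ravel() for n,P,uv in obs])
    r=least_squares(f,x0,loss='soft_l1');return r.x,f(r.x).reshape(-1,2)
E
python3 - <<'E'
from h import *
J=[('scene',[[65,95,40],[-80,-110,30],[-80,95,35],[65,-110,40],[-80,110,40]],[[635,445],[303,82],[720,185],[175,320],[760,182]]),
('side',[[65,95,40],[65,-110,30],[-80,-110,30],[-80,95,40],[80,110,40]],[[82,348],[302,150],[550,243],[335,467],[30,355]])]
j,r=fit(J,[.5,0,0]);print('jig',j,'\n',r.round(1))
for k in ['scene','side']:
    print(k,fit([o for o in J if o[0]==k],j)[0])
B=[('scene',[[-35,-50,46],[-35,50,46],[35,50,46],[35,-50,46]],[[388,160],[612,188],[590,320],[360,290]]),
('side',[[35,-50,46],[-35,-50,46],[-35,50,46],[35,50,46]],[[290,220],[413,258],[333,380],[203,337]])]
b,r=fit(B,j);print('blank',b,'\n',r.round(1))
for k in ['scene','side']: print(k,fit([o for o in B if o[0]==k],b)[0])
c,s=np.cos(j[2]),np.sin(j[2])
d=b[:2]-j[:2];print('blank in corner mm',(np.array([c*d[0]+s*d[1],-s*d[0]+c*d[1]])*1000-[65,95]).round(1),b[2]-j[2])
# knob: flange centre in two views
f=lambda P:np.r_[(proj('scene',P[None])-px('scene',[[57,67]])).ravel(),(proj('side',P[None])-px('side',[[555,78]])).ravel()]
r=least_squares(f,[j[0],j[1],.058]);P=r.x;d=P[:2]-j[:2]
print('flange',P,r.fun.round(1),'in jig',np.array([c*d[0]+s*d[1],-s*d[0]+c*d[1]])*1000)
for o in (-203,-206):print(proj('scene',T(j,[[-30,o,58]]))[0],proj('side',T(j,[[-30,o,58]]))[0],px('scene',[57,67]),px('side',[555,78]))
E
```

```text
jig [ 0.54907395  0.04816594 -0.16433051] 
 [[-0.  -0.1]
 [-1.3 -0.7]
 [ 1.8 -1.6]
 [-2.8 -0.7]
 [ 0.6 -0.8]
 [-3.1 -0.3]
 [-0.6  0.2]
 [-0.1  0.6]
 [ 0.4 -0.3]
 [-1.8 -0.5]]
scene [ 0.55071345  0.04880975 -0.16635457]
side [ 0.54685414  0.04701993 -0.15522496]
blank [ 0.53979606  0.05714166 -0.01611322] 
 [[ 0.2 -0.5]
 [ 0.9 -0.5]
 [ 0.3 -0.2]
 [-1.3 -0.4]
 [-1.9 -0.4]
 [ 0.3 -0.4]
 [ 0.4 -0.3]
 [-1.8 -0.2]]
scene [ 0.54086913  0.05703431 -0.00816782]
side [ 0.5376897   0.0574599  -0.03788341]
blank in corner mm [-75.6 -87.7] 0.1482172914560832
flange [ 0.48407229 -0.14509078  0.06019429] [-0.3 -0.4 -0.4  0.4] in jig [ -32.51073617 -201.2869378 ]
[157.75107927 153.87020421] [314.54475345 155.73566391] [159. 153.] [315.6 155.2]
[156.5223183  153.56374598] [315.06885721 155.2065357 ] [159. 153.] [315.6 155.2]
```

>>> carry_out(
  moves=[
    {"jaw": 0.05, "yaw": 0.176},
    {"yaw": 0.176},
    {"yaw": 0.176},
    {"dx": 0.012, "dy": -0.05},
    {"dx": 0.012, "dy": -0.05},
    {"dx": 0.012, "dy": -0.05},
    {"dx": 0.012, "dy": -0.05},
    {"dx": 0.012, "dy": -0.05},
  ],
  grip_force=20,
)

```text
invalid input at $.moves[0]: expected keys jaw, dx, dy, dz, yaw
```

>>> carry_out(
  moves=[
    {"dx": 0.012, "dy": -0.05},
    {"dx": 0.012, "dy": -0.05},
    {"dx": 0.012, "dy": -0.05},
    {"dx": 0.012, "dy": -0.05},
    {"dx": 0.012, "dy": -0.05},
    {"dx": 0.012, "dy": -0.05},
    {"dx": 0.012, "dy": -0.05},
    {"jaw": 0.05},
  ],
)

```text
invalid input at $.moves[0]: expected keys jaw, dx, dy, dz, yaw
```

```bash
cat >> h.py <<'E'
J0=np.array([0.5491,0.0482,-0.164])
def rel():
    s=read_state();p=s['tool_pos'];d=p[:2]-J0[:2];c,sn=np.cos(J0[2]),np.sin(J0[2])
    from scipy.spatial.transform import Rotation as R
    m=R.from_rotvec(s['orientation']).as_matrix();F=s['force']
    print('t',round(s['t'],2),'jig xy mm',(np.array([c*d[0]+sn*d[1],-sn*d[0]+c*d[1]])*1000).round(1),'z',round(p[2]*1000,1),'head',round(np.arctan2(m[1,0],m[0,0]),3),'zax',m[:,2].round(3),'Fjig',round(c*F[0]+sn*F[1],1),round(-sn*F[0]+c*F[1],1),round(F[2],1),'open',round(s['opening'],4),'q',np.round(s['q'],2))
    return s
E
python3 - <<'E'
from h import *
import cv2
rel();m=camera_model('wrist');im=read_camera('wrist')
for q in [[65,95,30],[65,-110,30],[-80,-110,30],[-80,95,30],[-30,-182,58]]: print(q,proj('wrist',T(J0,[q]),m)[0].round(0))
cv2.imwrite('pics/w0.png',cv2.resize(im[:,:,::-1],(800,600),interpolation=cv2.INTER_CUBIC))
E
```

```text
t 0.4 jig xy mm [-231.2 -655.2] z 218.5 head 0.365 zax [-0.  0. -1.] Fjig 0.8 -0.1 0.4 open 0.093 q [-1.29  0.13  1.49  0.    1.52 -0.09]
[65, 95, 30] [-685. -996.]
[65, -110, 30] [-270. -673.]
[-80, -110, 30] [-298. -384.]
[-80, 95, 30] [-650. -617.]
[-30, -182, 58] [-233. -458.]
```

View pics/w0.png

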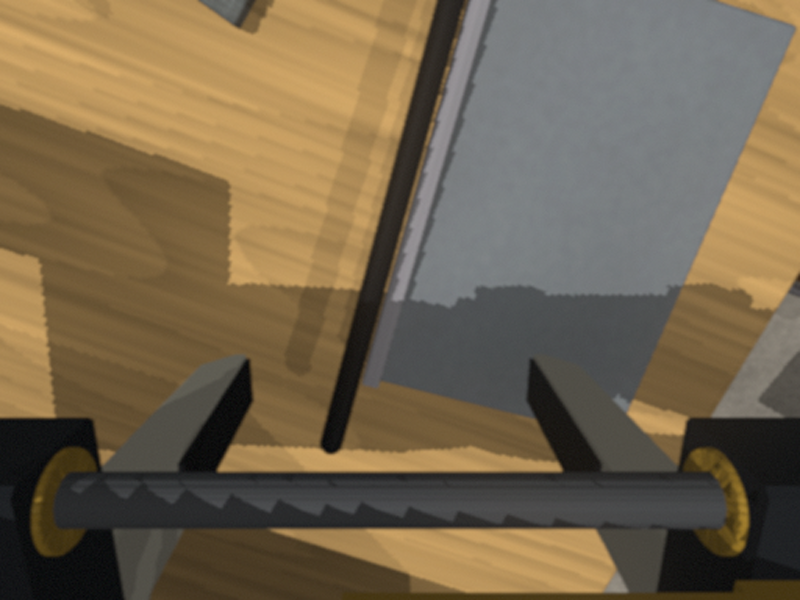

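The call was refused because every key is required. The wrist view shows only the laptop on the desk, with its lid edge near (330,445), so I'll lift before travelling.

>>> carry_out(
  moves=[
    {"jaw": 0.05, "dx": 0, "dy": 0, "dz": -0.03, "yaw": 0.176},
    {"jaw": 0.05, "dx": 0, "dy": 0, "dz": -0.03, "yaw": 0.176},
    {"jaw": 0.05, "dx": 0, "dy": 0, "dz": 0, "yaw": 0.176},
    {"jaw": 0.05, "dx": 0.012, "dy": -0.05, "dz": 0, "yaw": 0},
    {"jaw": 0.05, "dx": 0.012, "dy": -0.05, "dz": 0, "yaw": 0},
    {"jaw": 0.05, "dx": 0.012, "dy": -0.05, "dz": 0, "yaw": 0},
    {"jaw": 0.05, "dx": 0.012, "dy": -0.05, "dz": 0, "yaw": 0},
    {"jaw": 0.05, "dx": 0.012, "dy": -0.05, "dz": 0, "yaw": 0},
  ],
  grip_force=20,
)

```text
t: 1.45
tool_pos: [0.3143, -0.3221, 0.2788]
orientation: [3.131, -0.256, 0.001]
force: [0.7, 0.1, -0.1]
opening: 0.05
gripper_force: 0.0
```

>>> carry_out(
  moves=[
    {"jaw": 0.05, "dx": 0.012, "dy": -0.05, "dz": 0, "yaw": 0},
    {"jaw": 0.05, "dx": 0.012, "dy": -0.05, "dz": 0, "yaw": 0},
    {"jaw": 0.05, "dx": 0.012, "dy": -0.05, "dz": 0, "yaw": 0},
    {"jaw": 0.05, "dx": 0.012, "dy": -0.05, "dz": 0, "yaw": 0},
    {"jaw": 0.05, "dx": 0.012, "dy": -0.05, "dz": 0, "yaw": 0},
    {"jaw": 0.05, "dx": 0.012, "dy": -0.05, "dz": 0, "yaw": 0},
    {"jaw": 0.05, "dx": 0, "dy": 0, "dz": 0, "yaw": 0},
    {"jaw": 0.05, "dx": 0, "dy": 0, "dz": 0, "yaw": 0},
  ],
)

```text
t: 2.45
tool_pos: [0.4335, -0.0396, 0.2787]
orientation: [3.131, -0.255, -0.0]
force: [-0.9, -0.1, -0.2]
opening: 0.0499
gripper_force: 0.0
```

```bash
python3 - <<'E'
from h import *
import cv2
rel();m=camera_model('wrist');im=read_camera('wrist')
for q in [[65,95,40],[65,-110,30],[-80,-110,30],[-80,95,30],[-30,-182,58]]: print(q,(proj('wrist',T(J0,[q]),m)[0]*800/512).round(0))
for q in [[-35,-50,46],[-35,50,46],[35,50,46],[35,-50,46]]: print('b',(proj('wrist',T([.5398,.0571,-.016],[q]),m)[0]*800/512).round(0))
np.save('w1.npy',np.array(m['view']));print(m['camera_matrix'])
cv2.imwrite('pics/w1.png',cv2.resize(im[:,:,::-1],(800,600),interpolation=cv2.INTER_CUBIC))
E
```

```text
t 2.45 jig xy mm [ -99.7 -105.4] z 278.7 head -0.162 zax [-0.    -0.001 -1.   ] Fjig -0.8 -0.3 -0.2 open 0.0499 q [-0.21 -0.34  1.82 -0.    1.66  1.52]
[65, 95, 40] [94.  4.]
[65, -110, 30] [397.   8.]
[-80, -110, 30] [396. 217.]
[-80, 95, 30] [129. 217.]
[-30, -182, 58] [501. 151.]
b [309. 161.]
b [174. 182.]
b [148.  80.]
b [290.  57.]
[[344.58753679   0.         249.04490474]
 [  0.         344.58753679 188.58626193]
 [  0.           0.           1.        ]]
```

View pics/w1.png

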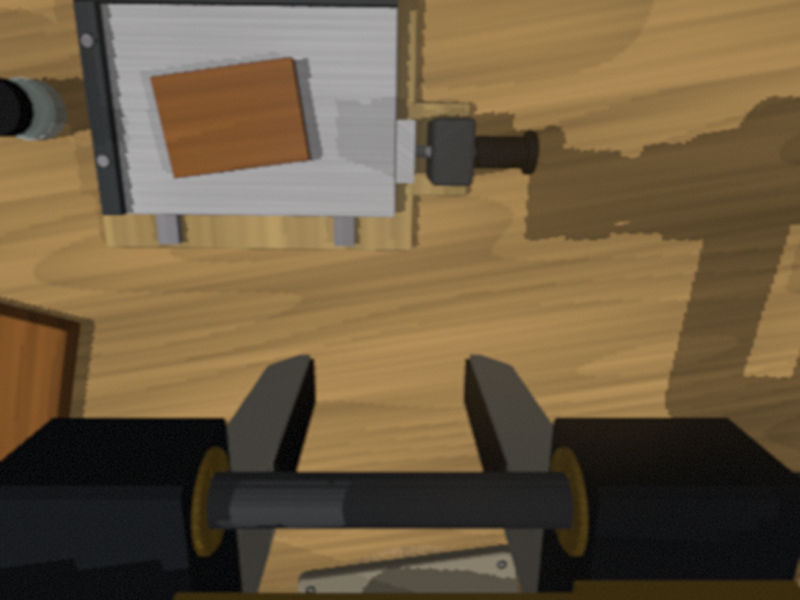

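The wrist view agrees with the fit to about 2 px: blank corners at (152,77), (294,57), (309,160), (175,178), tray edge at row 214, and knob axis at (499,152). I'm moving behind the blank now and then down.

>>> carry_out(
  moves=[
    {"jaw": 0.05, "dx": 0.008, "dy": -0.04, "dz": 0, "yaw": 0},
    {"jaw": 0.05, "dx": 0.008, "dy": -0.04, "dz": 0, "yaw": 0.002},
    {"jaw": 0.05, "dx": 0.007, "dy": -0.033, "dz": 0.03, "yaw": 0},
    {"jaw": 0.05, "dx": 0, "dy": 0, "dz": 0.05, "yaw": 0},
    {"jaw": 0.05, "dx": 0, "dy": 0, "dz": 0.05, "yaw": 0},
    {"jaw": 0.05, "dx": 0, "dy": 0, "dz": 0.05, "yaw": 0},
    {"jaw": 0.05, "dx": 0, "dy": 0, "dz": 0.03, "yaw": 0},
    {"jaw": 0.05, "dx": 0, "dy": 0, "dz": 0, "yaw": 0},
  ],
)

```text
t: 3.5
tool_pos: [0.4724, 0.0668, 0.0661]
orientation: [3.13, -0.263, -0.009]
force: [0.0, 0.1, 0.7]
opening: 0.0506
gripper_force: 0.0
```

```bash
python3 -c "
from h import *
rel()"
```

```text
t 3.5 jig xy mm [-78.7   5.8] z 66.1 head -0.168 zax [-0.006 -0.    -1.   ] Fjig 0.0 0.1 0.7 open 0.0506 q [ 0.03 -0.07  1.98 -0.    1.24  1.77]
```

>>> carry_out(
  moves=[
    {"jaw": 0.05, "dx": 0, "dy": 0, "dz": 0.016, "yaw": 0},
    {"jaw": 0.05, "dx": 0, "dy": 0, "dz": 0.014, "yaw": 0},
    {"jaw": 0.05, "dx": 0, "dy": 0, "dz": 0, "yaw": 0},
    {"jaw": 0.05, "dx": 0, "dy": 0, "dz": 0, "yaw": 0},
  ],
)

```text
t: 4.0
tool_pos: [0.4751, 0.0685, 0.0391]
orientation: [-3.131, 0.259, -0.001]
force: [-0.6, -0.3, -0.4]
opening: 0.05
gripper_force: 0.0
```

```bash
python3 -c "
from h import *
rel()"
```

```text
t 4.0 jig xy mm [-76.3   8. ] z 39.1 head -0.165 zax [ 0.001  0.    -1.   ] Fjig -0.5 -0.4 -0.4 open 0.05 q [ 0.04 -0.03  1.99  0.    1.17  1.77]
```

>>> carry_out(
  moves=[
    {"jaw": 0.05, "dx": 0.005, "dy": 0, "dz": 0.003, "yaw": 0},
    {"jaw": 0.05, "dx": 0.007, "dy": 0, "dz": 0, "yaw": 0},
    {"jaw": 0.05, "dx": 0.007, "dy": 0, "dz": 0, "yaw": 0},
    {"jaw": 0.05, "dx": 0.007, "dy": 0, "dz": 0, "yaw": 0},
    {"jaw": 0.05, "dx": 0.007, "dy": 0, "dz": 0, "yaw": 0},
    {"jaw": 0.05, "dx": 0.007, "dy": 0, "dz": 0, "yaw": 0},
    {"jaw": 0.05, "dx": 0.007, "dy": 0, "dz": 0, "yaw": 0},
    {"jaw": 0.05, "dx": 0.005, "dy": 0, "dz": 0, "yaw": 0},
  ],
)

```text
t: 5.0
tool_pos: [0.5265, 0.0598, 0.0356]
orientation: [-3.131, 0.259, 0.0]
force: [-0.6, 1.0, 0.1]
opening: 0.05
gripper_force: 0.3
```

>>> carry_out(
  moves=[
    {"jaw": 0.05, "dx": 0.003, "dy": 0, "dz": 0, "yaw": 0},
    {"jaw": 0.05, "dx": 0.002, "dy": 0, "dz": 0, "yaw": 0},
    {"jaw": 0.05, "dx": 0, "dy": 0, "dz": 0, "yaw": 0},
  ],
)

```text
t: 5.38
tool_pos: [0.5311, 0.0591, 0.0357]
orientation: [3.131, -0.259, 0.0]
force: [-0.5, 0.4, 0.1]
opening: 0.0503
gripper_force: 0.0
```

```bash
python3 -c "
from h import *
rel()"
```

```text
t 5.38 jig xy mm [-19.5   7.8] z 35.7 head -0.165 zax [ 0. -0. -1.] Fjig -0.5 0.4 0.1 open 0.0503 q [ 0.01  0.12  1.84 -0.    1.17  1.75]
```

>>> carry_out(
  moves=[
    {"jaw": 0.05, "dx": 0.002, "dy": 0, "dz": 0, "yaw": 0},
    {"jaw": 0.05, "dx": 0.002, "dy": 0, "dz": 0, "yaw": 0},
    {"jaw": 0.05, "dx": 0.001, "dy": 0, "dz": 0, "yaw": 0},
    {"jaw": 0.05, "dx": 0, "dy": 0, "dz": 0, "yaw": 0},
  ],
)

```text
t: 5.88
tool_pos: [0.5361, 0.0582, 0.0357]
orientation: [3.131, -0.259, 0.0]
force: [1.5, -0.1, -0.6]
opening: 0.0499
gripper_force: 0.0
```

>>> carry_out(
  moves=[
    {"jaw": 0.05, "dx": 0.001, "dy": 0, "dz": 0, "yaw": 0},
    {"jaw": 0.05, "dx": 0, "dy": 0, "dz": 0, "yaw": 0},
  ],
)

```text
t: 6.12
tool_pos: [0.5367, 0.0582, 0.0356]
orientation: [-3.131, 0.259, 0.001]
force: [-1.1, 1.2, -0.1]
opening: 0.0498
gripper_force: 0.9
```

>>> carry_out(
  moves=[
    {"jaw": 0.05, "dx": 0.001, "dy": 0, "dz": 0, "yaw": 0},
    {"jaw": 0.05, "dx": 0, "dy": 0, "dz": 0, "yaw": 0},
  ],
)

```text
t: 6.38
tool_pos: [0.5368, 0.0582, 0.0353]
orientation: [-3.131, 0.259, 0.004]
force: [-5.3, 1.9, 2.0]
opening: 0.0497
gripper_force: 3.0
```

```bash
python3 -c "
from h import *
rel()"
```

```text
t 6.38 jig xy mm [-13.7   7.8] z 35.3 head -0.165 zax [-0.002  0.    -1.   ] Fjig -5.5 1.0 2.0 open 0.0497 q [0.01 0.14 1.83 0.   1.18 1.75]
```

>>> carry_out(
  moves=[
    {"jaw": 0.05, "dx": 0.001, "dy": 0, "dz": 0, "yaw": 0},
    {"jaw": 0.05, "dx": 0, "dy": 0, "dz": 0, "yaw": 0},
    {"jaw": 0.05, "dx": -0.005, "dy": 0, "dz": 0, "yaw": 0},
    {"jaw": 0.05, "dx": -0.015, "dy": 0, "dz": 0, "yaw": 0},
    {"jaw": 0.04, "dx": 0, "dy": 0, "dz": -0.04, "yaw": 0},
    {"jaw": 0.02, "dx": 0, "dy": 0.02, "dz": -0.02, "yaw": -0.17},
    {"jaw": 0.02, "dx": 0, "dy": 0, "dz": 0, "yaw": -0.175},
    {"jaw": 0.02, "dx": 0, "dy": 0, "dz": 0, "yaw": -0.175},
  ],
)

```text
t: 7.38
tool_pos: [0.5167, 0.041, 0.0965]
orientation: [3.09, 0.563, 0.004]
force: [-0.4, 0.1, -0.8]
opening: 0.0209
gripper_force: 0.0
```

>>> carry_out(
  moves=[
    {"jaw": 0.02, "dx": 0, "dy": 0, "dz": 0, "yaw": -0.175},
    {"jaw": 0.02, "dx": 0, "dy": 0, "dz": 0, "yaw": -0.175},
    {"jaw": 0.02, "dx": 0, "dy": 0, "dz": 0, "yaw": -0.175},
    {"jaw": 0.02, "dx": 0, "dy": 0, "dz": 0, "yaw": -0.175},
    {"jaw": 0.02, "dx": 0, "dy": 0, "dz": 0, "yaw": -0.175},
    {"jaw": 0.02, "dx": 0, "dy": 0, "dz": 0, "yaw": -0.175},
    {"jaw": 0.02, "dx": 0, "dy": 0, "dz": 0, "yaw": 0},
    {"jaw": 0.02, "dx": 0, "dy": 0, "dz": 0, "yaw": 0},
  ],
)

```text
t: 8.38
tool_pos: [0.5161, 0.0413, 0.0958]
orientation: [2.402, 2.025, 0.001]
force: [-0.7, -0.6, -0.3]
opening: 0.0203
gripper_force: 0.0
```

```bash
python3 -c "
from h import *
rel()"
```

```text
t 8.38 jig xy mm [-31.4 -12.2] z 95.8 head 1.401 zax [ 0.001 -0.    -1.   ] Fjig -0.6 -0.7 -0.3 open 0.0203 q [-0.02  0.    1.85 -0.    1.29  0.15]
```

>>> carry_out(
  moves=[
    {"jaw": 0.02, "dx": -0.032, "dy": 0.028, "dz": 0, "yaw": -0.005},
    {"jaw": 0.02, "dx": -0.031, "dy": 0.028, "dz": 0, "yaw": 0},
    {"jaw": 0.02, "dx": 0, "dy": 0, "dz": 0, "yaw": 0},
    {"jaw": 0.02, "dx": 0, "dy": 0, "dz": 0.03, "yaw": 0},
    {"jaw": 0.02, "dx": 0, "dy": 0, "dz": 0.03, "yaw": 0},
    {"jaw": 0.02, "dx": 0, "dy": 0, "dz": 0, "yaw": 0},
    {"jaw": 0.02, "dx": 0, "dy": 0, "dz": 0, "yaw": 0},
  ],
)

```text
t: 9.25
tool_pos: [0.5613, -0.0296, 0.0367]
orientation: [2.393, 2.035, 0.001]
force: [0.5, -0.1, 0.1]
opening: 0.0201
gripper_force: 0.0
```

```bash
python3 - <<'E'
from h import *
import cv2
rel();m=camera_model('wrist');im=read_camera('wrist')
for q in [[65,95,40],[65,-110,30],[-80,95,30]]: print(q,(proj('wrist',T(J0,[q]),m)[0]*600/512).round(0))
cv2.imwrite('pics/w2.png',cv2.resize(im[:,:,::-1],(600,450),interpolation=cv2.INTER_AREA))
E
```

```text
t 9.25 jig xy mm [ 24.7 -74.7] z 36.7 head 1.409 zax [ 0.001 -0.    -1.   ] Fjig 0.6 -0.1 0.1 open 0.0201 q [-0.14  0.19  1.77  0.    1.18  0.02]
[65, 95, 40] [ 417. -189.]
[65, -110, 30] [373. 346.]
[-80, 95, 30] [ -10. -170.]
```

View pics/w2.png

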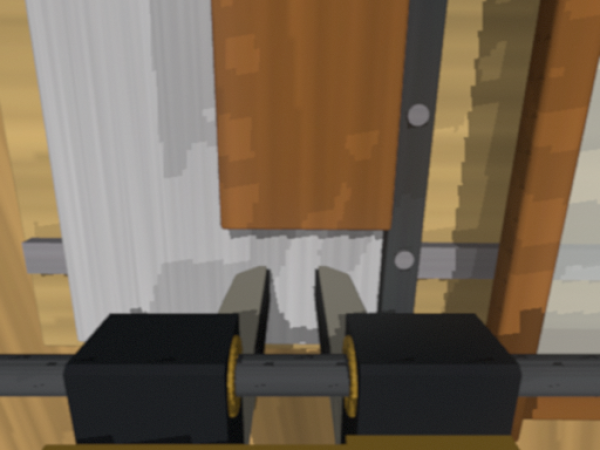

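The blank's right edge lies along the end stop (x≈408→392), parallel to it. Its lower edge is at row 229, ahead of the fingers. Pushing +y now.

>>> carry_out(
  moves=[
    {"jaw": 0.02, "dx": 0.01, "dy": 0, "dz": 0.001, "yaw": 0.002},
    {"jaw": 0.02, "dx": 0.008, "dy": 0, "dz": 0, "yaw": 0},
    {"jaw": 0.02, "dx": 0.007, "dy": 0, "dz": 0, "yaw": 0},
    {"jaw": 0.02, "dx": 0.007, "dy": 0, "dz": 0, "yaw": 0},
    {"jaw": 0.02, "dx": 0.007, "dy": 0, "dz": 0, "yaw": 0},
    {"jaw": 0.02, "dx": 0.007, "dy": 0, "dz": 0, "yaw": 0},
    {"jaw": 0.02, "dx": 0.006, "dy": 0, "dz": 0, "yaw": 0},
    {"jaw": 0.02, "dx": 0.003, "dy": 0, "dz": 0, "yaw": 0},
  ],
)

```text
t: 10.3
tool_pos: [0.5698, 0.0247, 0.0346]
orientation: [-2.395, -2.034, 0.0]
force: [-0.0, -0.6, -0.2]
opening: 0.0201
gripper_force: 0.3
```

>>> carry_out(
  moves=[
    {"jaw": 0.02, "dx": 0.002, "dy": 0, "dz": 0, "yaw": 0},
    {"jaw": 0.02, "dx": 0.001, "dy": 0, "dz": 0, "yaw": 0},
    {"jaw": 0.02, "dx": 0, "dy": 0, "dz": 0, "yaw": 0},
  ],
)

```text
t: 10.68
tool_pos: [0.5702, 0.0273, 0.0346]
orientation: [-2.395, -2.033, 0.0]
force: [0.1, -0.3, 0.2]
opening: 0.02
gripper_force: 0.0
```

>>> carry_out(
  moves=[
    {"jaw": 0.02, "dx": 0.001, "dy": 0, "dz": 0, "yaw": 0},
    {"jaw": 0.02, "dx": 0.001, "dy": 0, "dz": 0, "yaw": 0},
    {"jaw": 0.02, "dx": 0, "dy": 0, "dz": 0, "yaw": 0},
  ],
)

```text
t: 11.05
tool_pos: [0.5706, 0.0294, 0.0346]
orientation: [-2.395, -2.033, -0.0]
force: [-0.1, 0.5, -0.3]
opening: 0.02
gripper_force: 0.0
```

```bash
python3 -c "
from h import *
rel()"
```

```text
t 11.05 jig xy mm [ 24.3 -15.1] z 34.6 head 1.408 zax [-0.  0. -1.] Fjig -0.1 0.5 -0.3 open 0.02 q [-0.04  0.22  1.74  0.    1.18  0.12]
```

>>> carry_out(
  moves=[
    {"jaw": 0.02, "dx": 0.001, "dy": 0, "dz": 0, "yaw": 0},
    {"jaw": 0.02, "dx": 0.001, "dy": 0, "dz": 0, "yaw": 0},
    {"jaw": 0.02, "dx": 0, "dy": 0, "dz": 0, "yaw": 0},
  ],
)

```text
t: 11.42
tool_pos: [0.5706, 0.0299, 0.0347]
orientation: [2.395, 2.032, -0.003]
force: [-3.2, -6.6, 1.7]
opening: 0.02
gripper_force: 3.6
```

>>> carry_out(
  moves=[
    {"jaw": 0.02, "dx": 0.001, "dy": 0, "dz": 0, "yaw": 0},
    {"jaw": 0.02, "dx": 0, "dy": 0, "dz": 0, "yaw": 0},
  ],
)

```text
t: 11.68
tool_pos: [0.5705, 0.0301, 0.0347]
orientation: [2.394, 2.032, -0.005]
force: [-4.9, -10.6, 2.9]
opening: 0.0198
gripper_force: 5.6
```

>>> carry_out(
  moves=[
    {"jaw": 0.02, "dx": 0.001, "dy": 0, "dz": 0, "yaw": 0},
    {"jaw": 0.02, "dx": 0, "dy": 0, "dz": 0, "yaw": 0},
  ],
)

```text
t: 11.92
tool_pos: [0.5704, 0.0302, 0.0347]
orientation: [2.394, 2.031, -0.007]
force: [-6.0, -14.5, 5.2]
opening: 0.0199
gripper_force: 7.7
```

```bash
python3 -c "
from h import *
rel()"
```

```text
t 11.93 jig xy mm [ 24.  -14.3] z 34.7 head 1.407 zax [-0.002 -0.004 -1.   ] Fjig -3.5 -15.3 5.2 open 0.0199 q [-0.03  0.22  1.74 -0.    1.19  0.13]
```

>>> carry_out(
  moves=[
    {"jaw": 0.02, "dx": -0.004, "dy": 0, "dz": 0, "yaw": 0},
    {"jaw": 0.02, "dx": -0.02, "dy": 0, "dz": 0, "yaw": 0},
    {"jaw": 0.02, "dx": -0.03, "dy": 0, "dz": -0.02, "yaw": 0},
    {"jaw": 0.03, "dx": -0.02, "dy": 0, "dz": -0.06, "yaw": 0},
    {"jaw": 0.045, "dx": 0, "dy": 0, "dz": -0.06, "yaw": 0},
    {"jaw": 0.045, "dx": 0, "dy": 0, "dz": -0.06, "yaw": 0},
    {"jaw": 0.045, "dx": 0, "dy": 0, "dz": 0, "yaw": 0},
    {"jaw": 0.045, "dx": 0, "dy": 0, "dz": 0, "yaw": 0},
  ],
)

```text
t: 12.92
tool_pos: [0.5591, -0.0401, 0.2336]
orientation: [2.395, 2.033, 0.0]
force: [0.2, -0.6, -1.2]
opening: 0.045
gripper_force: 0.0
```

```bash
python3 - <<'E'
from h import *
import cv2
rel();m=camera_model('wrist');im=read_camera('wrist')
for q in [[65,95,40],[65,-110,40],[-80,95,40],[-5,-5,46],[65,95,46],[65,-5,46],[-5,95,46]]: print(q,(proj('wrist',T(J0,[q]),m)[0]).round(0))
np.save('w3.npy',im)
p=proj('wrist',T(J0,[[30,45,46]]),m)[0].astype(int);print(p)
x,y=max(0,p[0]-120),max(0,p[1]-90);print(x,y)
cv2.imwrite('pics/w3.png',cv2.resize(im[y:y+180,x:x+240,::-1],None,fx=3.3,fy=3.3,interpolation=cv2.INTER_CUBIC))
E
```

```text
t 12.93 jig xy mm [ 24.3 -85.5] z 233.6 head 1.408 zax [ 0.  0. -1.] Fjig 0.3 -0.5 -1.2 open 0.045 q [-0.16  0.02  1.58  0.    1.54  0.  ]
[65, 95, 40] [293. -27.]
[65, -110, 40] [286. 187.]
[-80, 95, 40] [135. -28.]
[-5, -5, 46] [219.  86.]
[65, 95, 46] [294. -30.]
[65, -5, 46] [290.  86.]
[-5, 95, 46] [216. -30.]
[254  30]
134 0
```

View pics/w3.png

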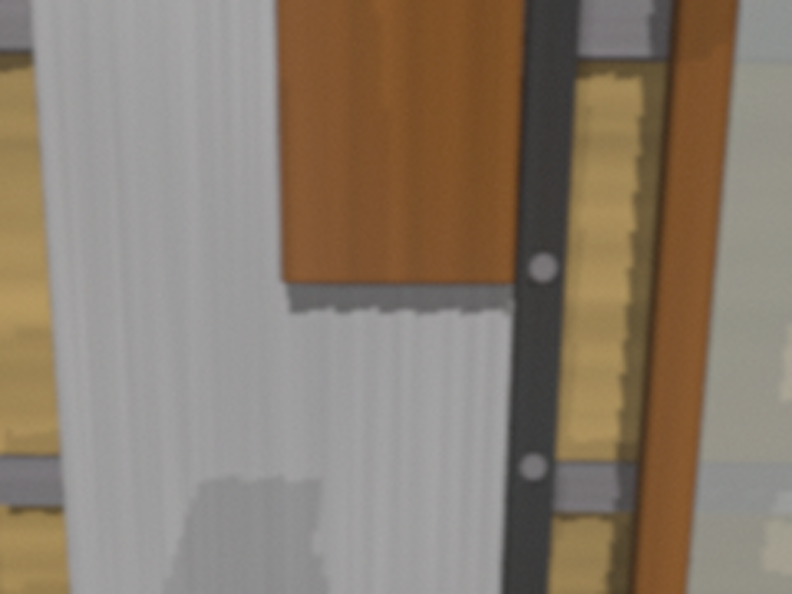

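The blank is square against the end stop with no gap at (518,0–283), and the force stop confirmed the side stop. Now over the knob.

>>> carry_out(
  moves=[
    {"jaw": 0.045, "dx": -0.032, "dy": -0.018, "dz": 0, "yaw": 0},
    {"jaw": 0.045, "dx": -0.033, "dy": -0.018, "dz": 0, "yaw": 0},
    {"jaw": 0.045, "dx": -0.033, "dy": -0.018, "dz": 0, "yaw": 0.002},
    {"jaw": 0.045, "dx": 0, "dy": 0, "dz": 0.05, "yaw": 0},
    {"jaw": 0.045, "dx": 0, "dy": 0, "dz": 0.05, "yaw": 0},
    {"jaw": 0.045, "dx": 0, "dy": 0, "dz": 0, "yaw": 0},
    {"jaw": 0.045, "dx": 0, "dy": 0, "dz": 0, "yaw": 0},
  ],
)

```text
t: 13.85
tool_pos: [0.4902, -0.1275, 0.1346]
orientation: [-2.396, -2.031, 0.0]
force: [0.1, 0.4, 0.7]
opening: 0.0448
gripper_force: 0.0
```

```bash
python3 - <<'E'
from h import *
import cv2
rel();m=camera_model('wrist');im=read_camera('wrist');n=camera_model('scene')
for q in [[-30,-182,58],[-30,-199,73],[-30,-162,78]]: print(q,proj('wrist',T(J0,[q]),m)[0].round(0),proj('scene',T(J0,[q]),n)[0].round(0))
a=cv2.resize(im[:,:,::-1],(400,300),interpolation=cv2.INTER_AREA)
b=cv2.resize(read_camera('scene')[130:250,140:300,::-1],(800,600),interpolation=cv2.INTER_CUBIC)
b[:300,400:]=a
cv2.imwrite('pics/w4.png',b)
E
```

```text
t 13.85 jig xy mm [ -29.5 -183. ] z 134.6 head 1.406 zax [-0.  0. -1.] Fjig -0.0 0.4 0.7 open 0.0448 q [-0.36 -0.07  1.85  0.    1.36 -0.19]
[-30, -182, 58] [248. 198.] [166. 156.]
[-30, -199, 73] [248. 227.] [158. 150.]
[-30, -162, 78] [248. 179.] [173. 152.]
```

View pics/w4.png

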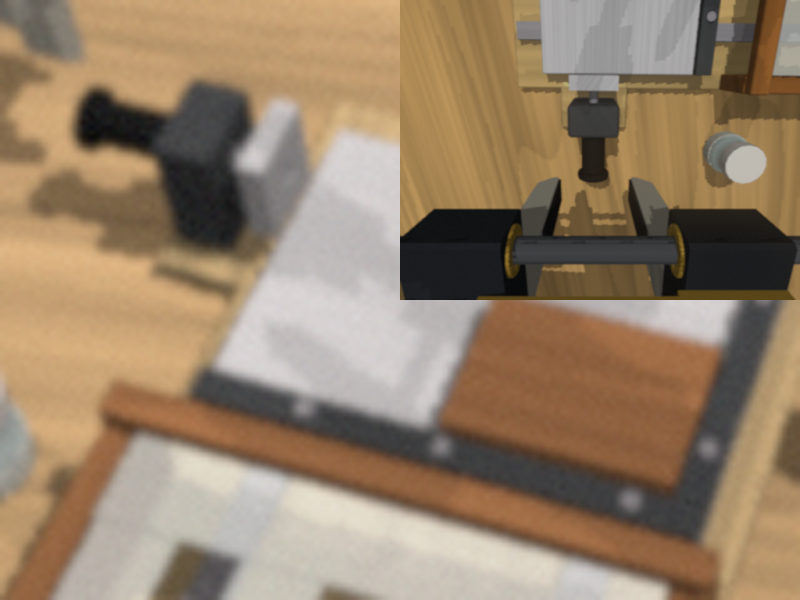

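The blank is home against both stops (scene crop, corner at (690,490)). In the inset the knob at (193,155) is centred between the fingers, and the jar at (740,160) is clear. Descending and gripping.

>>> carry_out(
  moves=[
    {"jaw": 0.045, "dx": 0, "dy": 0, "dz": 0.04, "yaw": 0},
    {"jaw": 0.045, "dx": 0, "dy": 0, "dz": 0.035, "yaw": 0},
    {"jaw": 0.045, "dx": 0, "dy": 0, "dz": 0.02, "yaw": 0},
    {"jaw": 0.045, "dx": 0, "dy": 0, "dz": 0, "yaw": 0},
    {"jaw": 0.045, "dx": 0, "dy": 0, "dz": 0, "yaw": 0},
  ],
)

```text
t: 14.58
tool_pos: [0.4917, -0.128, 0.0411]
orientation: [2.395, 2.029, 0.002]
force: [0.4, -0.8, -0.0]
opening: 0.045
gripper_force: 0.0
```

>>> carry_out(
  moves=[
    {"jaw": 0.03, "dx": 0, "dy": 0, "dz": 0, "yaw": 0},
    {"jaw": 0.015, "dx": 0, "dy": 0, "dz": 0, "yaw": 0},
    {"jaw": 0.01, "dx": 0, "dy": 0, "dz": 0, "yaw": 0},
    {"jaw": 0, "dx": 0, "dy": 0, "dz": 0, "yaw": 0},
    {"jaw": 0, "dx": 0, "dy": 0, "dz": 0, "yaw": 0},
    {"jaw": 0, "dx": 0, "dy": 0, "dz": 0, "yaw": 0},
  ],
  grip_force=45,
)

```text
t: 15.32
tool_pos: [0.4885, -0.1274, 0.0392]
orientation: [-2.395, -2.029, 0.004]
force: [-10.2, 1.0, 11.0]
opening: 0.021
gripper_force: 45.0
```

```bash
python3 -c "
from h import *
print(rel()['gripper_force'])"
```

```text
t 15.32 jig xy mm [ -31.2 -183.1] z 39.2 head 1.406 zax [-0.004  0.    -1.   ] Fjig -10.2 -0.7 11.0 open 0.021 q [-0.36  0.05  1.92 -0.    1.18 -0.19]
45.00330090522766
```

>>> carry_out(
  moves=[
    {"jaw": 0, "dx": 0, "dy": -0.001, "dz": -0.001, "yaw": 0},
    {"jaw": 0, "dx": 0, "dy": 0, "dz": 0, "yaw": 0},
  ],
)

```text
t: 15.58
tool_pos: [0.4884, -0.1273, 0.0394]
orientation: [-2.396, -2.03, 0.001]
force: [-2.2, -0.6, -3.4]
opening: 0.0214
gripper_force: 45.0
```

>>> carry_out(
  moves=[
    {"jaw": 0, "dx": -0.003, "dy": 0, "dz": 0, "yaw": 0},
    {"jaw": 0, "dx": -0.003, "dy": 0, "dz": 0, "yaw": 0},
    {"jaw": 0, "dx": -0.003, "dy": 0, "dz": 0, "yaw": 0},
    {"jaw": 0, "dx": -0.003, "dy": 0, "dz": 0, "yaw": 0},
    {"jaw": 0, "dx": -0.003, "dy": 0, "dz": 0, "yaw": 0},
    {"jaw": 0, "dx": -0.002, "dy": 0, "dz": 0, "yaw": 0},
    {"jaw": 0, "dx": 0, "dy": 0, "dz": 0, "yaw": 0},
  ],
)

```text
t: 16.45
tool_pos: [0.4859, -0.1419, 0.0394]
orientation: [-2.394, -2.029, -0.002]
force: [-1.3, 11.6, -0.5]
opening: 0.0209
gripper_force: 45.0
```

```bash
python3 -c "
from h import *
print(rel()['gripper_force'])"
```

```text
t 16.45 jig xy mm [ -31.3 -197.9] z 39.4 head 1.406 zax [-0.001  0.004 -1.   ] Fjig -3.2 11.2 -0.5 open 0.0209 q [-0.39  0.05  1.92  0.    1.18 -0.22]
45.00860631465912
```

>>> carry_out(
  moves=[
    {"jaw": 0, "dx": -0.002, "dy": 0, "dz": 0, "yaw": 0},
    {"jaw": 0, "dx": -0.002, "dy": 0, "dz": 0, "yaw": 0},
    {"jaw": 0, "dx": -0.001, "dy": 0, "dz": 0, "yaw": 0},
    {"jaw": 0, "dx": 0, "dy": 0, "dz": 0, "yaw": 0},
    {"jaw": 0, "dx": 0, "dy": 0, "dz": 0, "yaw": 0},
  ],
)

```text
t: 17.08
tool_pos: [0.4851, -0.1464, 0.0394]
orientation: [-2.393, -2.029, -0.003]
force: [-0.7, 12.6, 1.6]
opening: 0.021
gripper_force: 45.0
```

>>> carry_out(
  moves=[
    {"jaw": 0, "dx": -0.001, "dy": 0, "dz": 0, "yaw": 0},
    {"jaw": 0, "dx": 0, "dy": 0, "dz": 0, "yaw": 0},
    {"jaw": 0, "dx": 0, "dy": 0, "dz": 0, "yaw": 0},
  ],
)

```text
t: 17.45
tool_pos: [0.485, -0.1472, 0.0394]
orientation: [-2.393, -2.028, -0.003]
force: [-0.8, 13.9, 0.6]
opening: 0.021
gripper_force: 45.0
```

```bash
python3 -c "
from h import *
print(rel()['gripper_force'])"
```

```text
t 17.45 jig xy mm [ -31.4 -203.2] z 39.4 head 1.406 zax [-0.001  0.005 -1.   ] Fjig -3.0 13.5 0.6 open 0.021 q [-0.4   0.05  1.92  0.    1.18 -0.24]
45.00904440879822
```

>>> carry_out(
  moves=[
    {"jaw": 0, "dx": -0.001, "dy": 0, "dz": 0, "yaw": 0},
    {"jaw": 0, "dx": 0, "dy": 0, "dz": 0, "yaw": 0},
    {"jaw": 0, "dx": 0, "dy": 0, "dz": 0, "yaw": 0},
  ],
)

```text
t: 17.82
tool_pos: [0.4849, -0.1472, 0.0394]
orientation: [-2.392, -2.028, -0.005]
force: [0.1, 18.6, 1.4]
opening: 0.0207
gripper_force: 45.0
```

```bash
python3 - <<'E'
from h import *
import cv2
print(rel()['gripper_force'])
cv2.imwrite('pics/f.png',cv2.resize(read_camera('scene')[130:280,110:330,::-1],None,fx=3.6,fy=3.6,interpolation=cv2.INTER_CUBIC))
E
```

```text
t 17.82 jig xy mm [ -31.4 -203.3] z 39.4 head 1.406 zax [-0.001  0.006 -1.   ] Fjig -3.0 18.4 1.4 open 0.0207 q [-0.4   0.05  1.92  0.01  1.18 -0.24]
45.00950753688812
```

View pics/f.png

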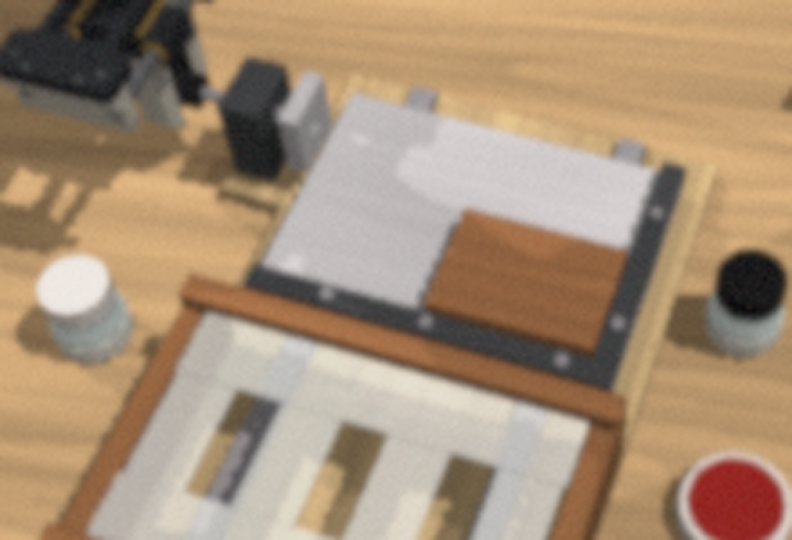

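The blank is square in the corner (610,345), the knob is held at its end stop (force rose from 13.5 to 18.4 N without travel), and the jars and pot have not moved. Handing in.

```bash
python3 -c "
from plant import *
print(close_job())"
```

```text
the job is handed in; nothing more can be done
None
```

The blank sits square against both stops. The gripper is holding the plunger knob fully back at its end stop, about 20 mm out, and the jars and pot weren't touched. The job is handed in at about 18 s; no verdict came back.

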